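# Lift a split retaining ring out of its groove with a hook pick

## Task

Take the orange hook pick from its stand, slide its toe into the hub's notch under the lug of the copper split ring until you feel it bear lightly (about 5 newtons) on the dark key, and hold that for half a second. Then lift the lug gently with the pick until the ring has sprung up over both brass catches, leave it resting loose on them, still round the shaft, and put the pick back upright in its stand. Never push or pull hard, touch the ring only with the pick, and leave the gear, bearing and nut by the hub where they are.

Things in the scene. Friction and masses are not known exactly. Their poses are not given: they have to be found in the camera images.
- hub: Fixed grey and steel round bearing hub (all sizes here in mm); origin on the bench at its axis, z up. Flange radius 46, 12 high; body radius 30, its top (the shoulder under the ring) at 40; shaft stub radius 21.2, top at 49.5 (keep the toe off it). A notch for the pick is cut in the shoulder on the -x side, running from outside to the shaft.
- notch (a point): Point on the notch's floor where it meets the shaft, 21.2 from the hub's axis, 34 above the bench. The notch is 14 wide, 6 deep, bridged by the ring; slide the toe in level along the hub's +x. It bears on a dark key (top at 39) at the notch's inner end that stands out 0 to 5 from the shaft, not measured: feel for it; a push of 3 to 8 N held 0.3 s is right, over 14 too hard.
- catch_a (a joint): Brass spring catch in the shaft, 25 deg to one side (+y) of the notch: nose of radius 2.5 at height 46.8, reaching over the ring's wire to radius 24. 0 = out, m = pushed inward. It yields to 7 to 10 N and springs out again under the ring when the wire has passed.
- catch_b (a joint): The like catch 25 deg to the other side (-y) of the notch. Lifting the lug by about 9 with the pick makes the ring snap past both; the pull needed is 5 to 15 N. The ring then rests on top of both catches and, at its far side, on the shoulder, tilted about 0.2 rad.
- ring: Loose copper coloured split ring of 5 round wire, mean radius 24.5 (outer 27, inner 22), about 30 g; origin at its centre on its underside, axes as the hub's. A flat lug 10 wide sticks out at its -x, to radius 30.5, close to one end; the gap is 30 wide (deg), at 136 deg from +x. It starts seated on the hub's shoulder, lug over the notch.
- ring_lug (a point): Middle of the ring's lug (4 thick), at radius 26.5: 42.5 above the bench when seated, about 52 when the ring rests on the catches.
- ring_other_end (a point): Middle of the wire at the ring's other end: 42.5 above the bench when seated, about 50 when the ring rests on the catches.
- pick: Loose hook pick, about 90 g, standing upright in its stand. Orange handle 22 (x) by 16 (y), from 58 to 120 above the origin; black collar radius 14 from 55 to 59; steel shank radius 3 below; at the foot a flat toe 6 wide and 3 thick that points to +x, its tip 13 from the shank's axis. Origin on the shank's axis at the toe's underside, z up.
- pick_tip (a point): Tip of the pick's toe, at mid thickness: 13 along x and 1.5 up from the pick's origin.
- pick_grip (a point): Middle of the pick's handle, 90 above the pick's origin, where to grip it firmly (45 N) across its y (16 thick).
- stand: Fixed grey block 80 by 60, 58 high, origin on the bench under its centre, z up; a through slot 23 (x) by 12 (y), centred 5 toward +x, takes the pick's toe and shank, and the pick's collar rests on the block's top: then the pick's origin is 3 above the bench over the stand's origin (play 3 either way), its x along the stand's x.
- gear: Loose steel spur gear, 49 across, 18 high, on the bench beyond the hub; bystander, origin under its centre.
- bearing: Loose ball bearing, 47 across, 14 high, on the bench beyond the hub; bystander, origin under its centre.
- nut: Loose hexagon nut, 22 across, 10 high, on the bench beyond the hub; bystander, origin under its centre.
Mind the look-alikes: they are no part of the job. There is more than one size of the pick; the one meant has the size given above.

How it is judged (in metres and radians):
On the way, in this order (a step that is already met when the one before it is completed fails the run):
1. the pick's toe is home in the notch under the lug and bears lightly (3 to 8 N) on the key (contact force between pick and hub between 3 and 8 N and horizontal distance between pick_tip and hub below 0.0275 m and z of pick_tip in the frame of hub below 0.04 m and horizontal distance between pick_tip and ring_lug below 0.012 m), for 0.3 s.
2. the ring is up over both catches, lifted with the pick and not with the fingers (z of ring_lug in the frame of hub above 0.0495 m and z of ring_other_end in the frame of hub above 0.0465 m and contact force between the fingers and ring below 0.1 N and distance between pick_tip and ring_lug below 0.02 m), for 0.1 s.
At the end, for the whole second after the job is handed in: The ring rests over the catches (lug over 49.5 mm, other end over 46.5 mm above the bench), within 12 mm of the hub's axis, tilted under 0.4 rad, at rest; the pick stands upright in its stand (within 8 mm of its middle, origin under 8 mm high, tilt under 0.12 rad), at rest (z of ring_lug in the frame of hub above 0.0495 m and z of ring_other_end in the frame of hub above 0.0465 m and horizontal distance between ring and hub below 0.012 m and angle between ring's own z axis and vertical below 0.4 rad and linear speed of each of ring, pick below 0.02 m/s and horizontal distance between pick and stand below 0.008 m and height (world z) of pick below 0.008 m and angle between pick's own z axis and vertical below 0.12 rad); the robot touches nothing.
It fails at once if the pick bears on the hub with more than 14 N (contact force between pick and hub above 14 N).
It fails at once if the pick bears on the ring with more than 22 N (contact force between pick and ring above 22 N).
It fails at once if the fingers or the arm touch the ring (contact force between any of the arm, the fingers and ring above 0.5 N).
It fails at once if gear, bearing or nut is moved more than 10 mm (distance of any of gear, bearing, nut from where it was at the start of the episode above 0.01 m).
It also fails if it takes over 61 s, if anything falls off the work surface, if the arm or the gripper's body presses on something with over 40 N, if the wrist force passes 120 N, or if a joint passes its speed limit or range.

## Robot

A 6-joint arm with a two-finger parallel gripper is mounted at the origin on a cart in front of the work surface, level with it; the furniture and walls round the work are solid. World frame = base frame: x ahead of the robot, y to its left, z up, the work surface at z = 0. Lengths are in mm, angles in rad, forces in N, time in s.
With the tool pointing down it reaches from about 150 to 775 mm from the base axis. Payload 6.1 kg.
Tool frame: the origin (TCP) lies midway between the tips of the shut fingers; the grasp point (between the pads) lies 19 mm behind it (hold_point_z is the distance from the TCP to the grasp point, in mm); z points along the fingers, y is the line along which they close (so a half turn about z gives the same grasp; the last joint's range is limited). The gripper opens to 85 mm and grips with 20 to 120 N. Pads are 22 mm wide; open, the fingers measure 114 mm over their backs; the gripper's body (76 mm by 85 mm) begins 54 mm behind the grasp point. The pads swing forward as they close: fully open they stand 13 mm farther back than shut.
Start: joints at [1.332, 0.126, -0.04, 1.405, 0, 1.571], TCP at [124.176, 510.087, 231.295] pointing down, gripper open.
Joint ranges: [-2.72, 2.72], [-0.95, 1.95], [-1.27, 1.35], [-1.78, 2.02], [-1.46, 1.47], [-3.14, 3.14]. Speed limits (rad/s): [2.39, 2.39, 3.01, 3.14, 3.14, 3.14].

## Interface

Orientations are given as a unit quaternion [x, y, z, w].
In Python, from station import * gives the robot as it stands. The module is installed in compiled form; this text tells all that it offers.
- The arm moves only by the tool apply_moves, never from a script. Its argument "deltas" is a list of rows, each a list of 4 numbers: the shift along the tool's x, y, z in m, then the turn about the tool's z in degrees. A call has 1 to 20 rows; each row shifts and turns the commanded pose from where the row before left it, along the tool's axes as they then stand; what a row does not reach is not made up. A row lasts 1/10 s, in which the tool goes at most 50 mm and 8.59 degrees, less where a joint would pass 70% of its speed; a pose out of reach is approached as far as the arm can. A call is refused whole if a number of a shift passes 0.05 or a number of a turn 8.59, either way. A call with a gripper value outside its range is refused whole. "gripper" is the finger opening in m, from 0 to 0.0854, set as the call begins (left out, the last holds). The fingers move at their own pace and stop on an object; the grip force is fixed at half the most. Time passes only in rows, so rows that do not move let the fingers close. It gives the time, the measured TCP pose, the force, the opening and the grip force at its end, in the units of the state.
- state(): the state, without advancing time (a new reading comes with each control period).
- snapshot(name): name is "scene" or "top"; returns a dict with "pixels" (420x560x3 uint8, red, green, blue), "z_map" (420x560 float32, mm along the optical axis (not along the pixel's ray), 0 where there is no reading), "camera_matrix" (3x3 intrinsics, pixels), "rvec" (rotation vector, rad) and "tvec" (3), from world to camera coordinates, as OpenCV has them. Camera axes: x right, y down, z forward; pixel columns grow to the right and rows downward; lengths in mm; the calibration is good to about 2 mm. A picture is of the moment at which its call begins.
- sign_off(): hands the job in; it is judged then, once.
The state is a dict: "t": time; "joint_positions": joint angles; "qd": joint speeds; "effort": joint torques, N m; "tcp_pos": TCP position; "orientation": TCP orientation; "wrist_force": force on the tool from outside, world axes, zero at the start; "moment": the same for the moment, N m; "opening": opening from 0.0 (shut) to 1.0 (fully open); "finger_force": force on a finger pad.
Only numpy, scipy, OpenCV 4.12 (cv2) and the standard library are available. Lean on these libraries where they do the work, as an engineer would, in place of code of your own. Each camera call takes 0.05 s, during which the arm holds its last target. There are 200 camera calls.

## Working session

There is one attempt and no reset: what is moved stays moved. The work goes in short steps, Python scripts to look and compute and a tool call to move; the robot and the scene stay as the last step left them, time stands still between calls to the robot, and variables do not carry over. Pictures are saved under pics/ and viewed, at most 10 in all, crops included, and the job is handed in when it is done.

Besides the shell and the picture viewer there is one more tool, called after "Request:" by a JSON object that holds its "api" and its "payload", one argument or row to a line. apply_moves: Moves the arm, as the interface text tells. Its arguments: {"type":"object","properties":{"deltas":{"type":"array"},"gripper":{"type":"number"}},"required":["deltas"]}

```bash
mkdir -p pics
cat > h.py <<'E'
import numpy as np, cv2
from station import *
def snap(n):
    s=snapshot(n); np.savez(n+'.npz',**{k:np.array(v) for k,v in s.items()}); return s
def load(n): return dict(np.load(n+'.npz'))
def cloud(s):
    R,_=cv2.Rodrigues(np.array(s['rvec'],float)); t=np.array(s['tvec'],float).ravel(); K=np.array(s['camera_matrix'])
    z=s['z_map'].astype(float); v,u=np.mgrid[:z.shape[0],:z.shape[1]]
    P=np.stack([(u-K[0,2])/K[0,0]*z,(v-K[1,2])/K[1,1]*z,z],-1)
    W=(P-t)@R; W[z==0]=np.nan; return W
def ray(s,u,v,h):
    R,_=cv2.Rodrigues(np.array(s['rvec'],float)); t=np.array(s['tvec'],float).ravel(); K=np.array(s['camera_matrix'])
    d=R.T@np.linalg.solve(K,[u,v,1.]); c=-R.T@t; return c+d*(h-c[2])/d[2]
E
python3 - <<'E'
from h import *
print(state())
for n in('scene','top'):
    s=snap(n); cv2.imwrite(f'pics/{n}0.png',np.array(s['pixels'])[:,:,::-1]); W=cloud(s)
    R,_=cv2.Rodrigues(s['rvec']); print(n,s['camera_matrix'],-R.T@np.ravel(s['tvec']),R)
    print(np.nanmin(W.reshape(-1,3),0),np.nanmax(W.reshape(-1,3),0))
E
```

```text
{'t': 0.0, 'joint_positions': array([ 1.33200711e+00,  1.26405709e-01, -4.06031783e-02,  1.40540971e+00,
        3.27597633e-06,  1.57076984e+00]), 'qd': array([-0.00190939,  0.00057589,  0.00081285,  0.00129746,  0.00129776,
        0.00066092]), 'effort': array([-6.96080224e-05, -4.35916364e+01,  3.52922523e+01,  1.73002831e-02,
       -1.45885278e-04,  3.47813895e-06]), 'tcp_pos': array([124.07887469, 509.7068636 , 230.51720122]), 'orientation': array([ 1.19097960e-01,  9.92882177e-01, -8.05164088e-04, -9.82522094e-05]), 'wrist_force': array([ 0.23521889, -0.97631649,  0.72237591]), 'moment': array([-0.02851103,  0.02123333, -0.00545174]), 'finger_force': 0.0, 'opening': 1.0013620021859622}
scene [[543.67431593   0.         277.71703961]
 [  0.         543.67431593 206.6525824 ]
 [  0.           0.           1.        ]] [-139.02657072 -347.23134227  558.74844796] [[ 0.5305191  -0.8473658  -0.0228186 ]
 [-0.4220726  -0.24071501 -0.87402002]
 [ 0.73512189  0.47331542 -0.4853538 ]]
[ -19.25296479 -429.81944068 -757.73596397] [3603.51109104 2956.4114742   313.8394046 ]
top [[442.83051011   0.         279.08281972]
 [  0.         442.83051011 208.4959259 ]
 [  0.           0.           1.        ]] [380.42433422 109.4737567  923.31322471] [[-1.04992902e-01 -9.94472726e-01  6.98599890e-04]
 [-9.73937284e-01  1.02682770e-01 -2.02243458e-01]
 [ 2.01053869e-01 -2.19145200e-02 -9.79335027e-01]]
[ -98.23199603 -568.31780916 -755.8625917 ] [1750.21727458 1161.55730218  200.19846001]
```

View pics/scene0.png

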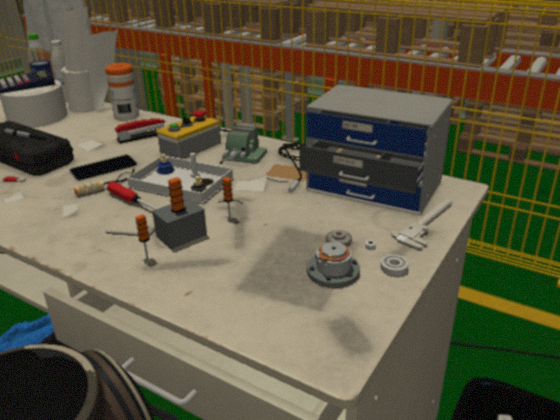

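View pics/top0.png

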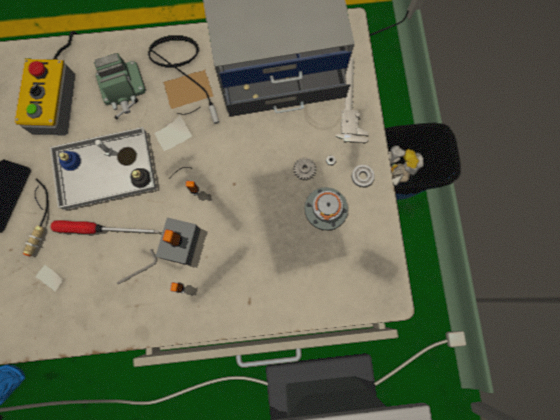

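The scene view shows the stand with the tall orange pick at (178,215), two smaller look-alikes at (143,235) and (228,192), and the hub at (334,262). In the top view the stand is at (180,243) with the handle at (172,237), and the hub is at (327,207).

Run:
```python
from h import *
T=load('top');S=load('scene')
a=T['pixels'][165:250,285:370,::-1];b=T['pixels'][205:290,140:225,::-1]
c=S['pixels'][225:295,295:370,::-1];d=S['pixels'][165:255,135:210,::-1]
f=lambda x:cv2.resize(x,(390,290) if 0 else (400,300),interpolation=cv2.INTER_CUBIC)
cv2.imwrite('pics/crop1.png',np.vstack([np.hstack([f(a),f(b)]),np.hstack([f(c),f(d)])]))
for n,s in(('top',T),('scene',S)):
    W=cloud(s);hsv=cv2.cvtColor(s['pixels'],cv2.COLOR_RGB2HSV)
    m=((hsv[...,0]<14)&(hsv[...,1]>150)&(hsv[...,2]>70)).astype(np.uint8)
    k,l,st,ce=cv2.connectedComponentsWithStats(m)
    for i in range(1,k):
        if st[i,4]>15:
            P=W[l==i]; 
            if 0<np.nanmedian(P[:,0])<800: print(n,st[i],ce[i].round(1),np.nanmedian(P,0).round(1),np.nanmin(P,0).round(),np.nanmax(P,0).round())
# stand top from both
for n,s,c,w in(('top',T,(180,243),30),('scene',S,(180,222),30)):
    W=cloud(s); x0=W[c[1]-w:c[1]+w,c[0]-w:c[0]+w].reshape(-1,3)
    P=x0[(x0[:,2]>53)&(x0[:,2]<63)]
    h=np.histogram(x0[:,2],bins=range(-4,130,4));print(h[0])
    print(n,'stand',len(P),P.mean(0),cv2.minAreaRect(P[:,:2].astype(np.float32)))
for n,s,c,w in(('top',T,(327,207),30),('scene',S,(334,262),35)):
    W=cloud(s); x0=W[c[1]-w:c[1]+w,c[0]-w:c[0]+w].reshape(-1,3)
    for lo,hi in((8,16),(36,46),(46,54)):
        P=x0[(x0[:,2]>lo)&(x0[:,2]<hi)]
        print(n,'hub',lo,len(P),P.mean(0),cv2.minEnclosingCircle(P[:,:2].astype(np.float32)))
```

```text
top [186 181   9   7  23] [190.2 183.8] [618.6 257.8  88.4] [613. 250.  82.] [625. 266.  92.]
top [321 214  11   5  20] [326.  216.1] [535.1  -2.   44.7] [531. -13.  43.] [540.   7.  48.]
top [ 51 221  45  13 344] [ 72.8 226.9] [571.1 515.8  25. ] [555. 470.  13.] [587. 560.  30.]
top [163 230  11  13  38] [168.3 235.9] [514.8 297.3 120.8] [506. 289. 105.] [527. 308. 125.]
top [171 283   7   8  16] [172.9 285.8] [427.9 303.7  89.5] [419. 295.  87.] [432. 306.  92.]
scene [  4 177  12   4  34] [  9.8 178.5] [498.4 815.3   7.6] [490. 799.   4.] [507. 830.  11.]
scene [223 177   9  23 132] [226.9 187.5] [614.2 255.5  73.3] [611. 250.  44.] [623. 268.  91.]
scene [169 178  15  32 270] [175.6 193.1] [511.1 295.1  97.1] [502. 288.  63.] [524. 307. 124.]
scene [108 182  28  20 222] [120.7 190.3] [565.2 511.8  24.1] [554. 469.   7.] [611. 578.  30.]
scene [136 215  13  25 165] [141.9 226.8] [421.1 298.3  69.5] [414. 294.  44.] [432. 307.  92.]
scene [321 250  27  10  66] [332.3 257. ] [535.  -14.3  43.9] [527. -33.  42.] [569.   5.  46.]
[1008  993   67   25   38   21   17   21   14   24   1
[... 563 characters left out ...]
8 696 [556.53166329  -7.97953635  12.1055468 ] ((584.1026611328125, -17.495424270629883), 72.16328430175781)
top hub 36 300 [557.2606922   -8.52602812  42.21741943] ((558.8356323242188, -10.014369010925293), 30.60317611694336)
top hub 46 371 [558.08901268  -9.58699508  49.25596019] ((556.5877075195312, -8.923782348632812), 26.73518943786621)
scene hub 8 870 [567.91026012  -6.85423126  11.77629035] ((593.9258422851562, 5.282906532287598), 86.25304412841797)
scene hub 36 306 [544.85768327 -16.23664968  41.55802717] ((555.6715087890625, -9.101079940795898), 31.463855743408203)
scene hub 46 312 [554.7551452   -8.95260129  48.94316909] ((555.3878173828125, -8.101165771484375), 24.570146560668945)
```

View pics/crop1.png

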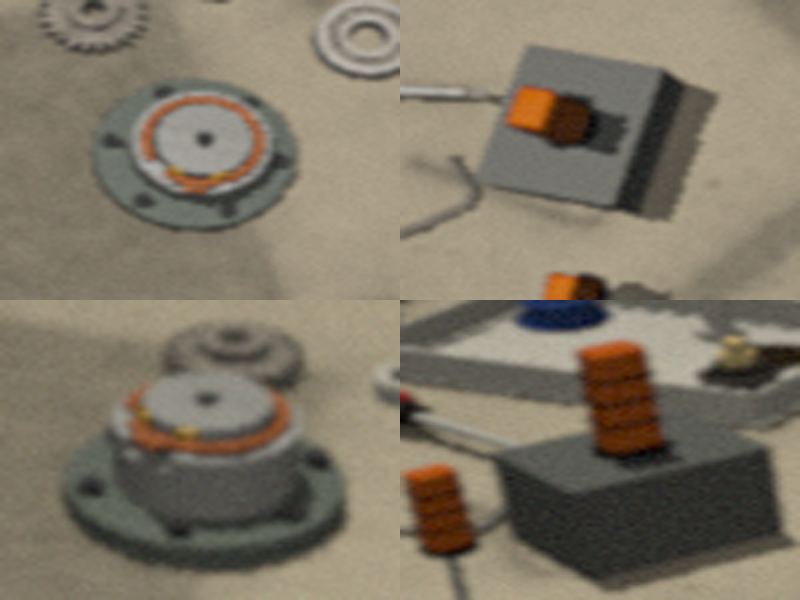

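The crops show the catches flanking the lug on the robot side of the hub: yellow spots at about (322,214) and (331,215) in the top view. The ring gap is at the lower left, and the pick stands in the stand slot. Next I refine the hub centre, the notch direction and the handle position.

Run:
```python
from h import *
from scipy.optimize import least_squares
for n in('top','scene'):
    s=load(n);W=cloud(s);hsv=cv2.cvtColor(s['pixels'],cv2.COLOR_RGB2HSV).astype(int)
    c0=np.array([557,-9.3]); r=np.hypot(W[...,0]-c0[0],W[...,1]-c0[1]); ang=np.degrees(np.arctan2(W[...,1]-c0[1],W[...,0]-c0[0]))
    def bd(m):  # outline circle fit of top surface
        m=(m*255).astype(np.uint8); k=max(cv2.findContours(m,0,1)[0],key=cv2.contourArea); return k[:,0]
    for nm,m,h in(('flange',(r<52)&(W[...,2]>6),12),('shoulder',(r<36)&(W[...,2]>36),40),('shaft',(r<27)&(W[...,2]>47.5),49.5)):
        k=bd(m); P=np.array([ray(s,u,v,h)[:2] for u,v in k])
        f=least_squares(lambda q:np.hypot(P[:,0]-q[0],P[:,1]-q[1])-q[2],[*c0,30],loss='soft_l1'); print(n,nm,f.x.round(2))
    yel=(r<32)&(hsv[...,0]>=16)&(hsv[...,0]<30)&(hsv[...,1]>120)&(W[...,2]>40)
    _,l,st,ce=cv2.connectedComponentsWithStats(yel.astype(np.uint8))
    for i in range(1,len(st)): print(' yellow',st[i,4],ce[i].round(1),ray(s,*ce[i],48).round(1))
    org=(r<34)&(hsv[...,0]<16)&(hsv[...,1]>90)&(W[...,2]>38)
    a=np.sort(ang[org]%360); print(' ring hist',np.histogram(a,bins=range(0,361,12))[0])
    print(' ring rmax by ang',[(k,np.nanmax(r[org&(abs((ang%360)-k)<5)],initial=0).round(1)) for k in range(130,231,10)])
    R,_=cv2.Rodrigues(s['rvec'])
    P=W[(abs(W[...,0]-517)<30)&(abs(W[...,1]-298)<30)&(W[...,2]>118)&(W[...,2]<127)]
    if len(P): print(' handle top',len(P),P.mean(0).round(1),cv2.minAreaRect(P[:,:2].astype(np.float32)))
    # dark profile along stand x on top plane
    g=cv2.cvtColor(s['pixels'],cv2.COLOR_RGB2GRAY);K=s['camera_matrix']
    ux=np.array([np.cos(np.radians(-19.2)),np.sin(np.radians(-19.2))])
    o=np.array([516.8,299.5])
    row=[]
    for d in range(-36,37,3):
        p=cv2.projectPoints(np.array([[*(o+d*ux),58.]]),s['rvec'],s['tvec'],K,None)[0].ravel(); row.append((d,int(g[int(round(p[1])),int(round(p[0]))])))
    print(row)
```

```text
top flange [558.4   -9.64  44.98]
top shoulder [559.03  -9.97  29.29]
top shaft [558.23 -10.01  20.31]
 yellow 5 [321.8 213.2] [541.5   5.3  48. ]
 yellow 5 [331.2 214.6] [536.6 -13.1  48. ]
 ring hist [ 6  4  5  6  5  5  6  6  4  0  2  3  7 11 12  3  4  4  5  6  5  5  6  4
  5  5  5  5  5  4]
 ring rmax by ang [(130, np.float64(24.2)), (140, np.float64(24.8)), (150, np.float64(24.0)), (160, np.float64(28.3)), (170, np.float64(28.6)), (180, np.float64(24.0)), (190, np.float64(23.7)), (200, np.float64(23.7)), (210, np.float64(24.3)), (220, np.float64(24.2)), (230, np.float64(24.5))]
 handle top 103 [516.7 298.2 122.3] ((516.9326171875, 298.6705017089844), (16.351877212524414, 21.212766647338867), 67.35296630859375)
[(-36, 118), (-33, 117), (-30, 117), (-27, 117), (-24, 118), (-21, 115), (-18, 116), (-15, 98), (-12, 48), (-9, 36), (-6, 37), (-3, 39), (0, 37), (3, 41), (6, 35), (9, 38), (12, 33), (15, 31), (18, 101), (21, 116), (24, 113), (27, 116), (30, 114), (33, 116), (36, 112)]
scene flange [563.36  -5.21  54.99]
scene shoulder [557.93  -8.91  31.05]
scene shaft [555.64  -8.94  20.5
[... 180 characters left out ...]
5  5  4  0  0]
 ring rmax by ang [(130, np.float64(25.5)), (140, np.float64(26.3)), (150, np.float64(27.3)), (160, np.float64(30.7)), (170, np.float64(29.5)), (180, np.float64(26.7)), (190, np.float64(26.3)), (200, np.float64(26.0)), (210, np.float64(25.6)), (220, np.float64(25.9)), (230, np.float64(25.0))]
 handle top 66 [513.8 298.5 121.6] ((515.6738891601562, 299.02667236328125), (16.14103126525879, 22.243364334106445), 66.5599365234375)
[(-36, 86), (-33, 85), (-30, 91), (-27, 91), (-24, 91), (-21, 89), (-18, 90), (-15, 78), (-12, 21), (-9, 21), (-6, 38), (-3, 36), (0, 45), (3, 36), (6, 37), (9, 31), (12, 42), (15, 53), (18, 88), (21, 89), (24, 89), (27, 88), (30, 90), (33, 91), (36, 92)]
```

Request:
{"api": "apply_moves", "payload": {
  "deltas": [
    [0,0,0,8],
    [-0.0233,-0.0027,0,0],
    [-0.0233,-0.0027,0,0],
    [-0.0233,-0.0027,0,0],
    [-0.0233,-0.0027,0,0],
    [-0.0233,-0.0027,0,0],
    [-0.0233,-0.0027,0,0],
    [-0.0233,-0.0027,0,0],
    [-0.0233,-0.0027,0,0],
    [-0.0233,-0.0027,0,0],
    [-0.0233,-0.0027,0,0],
    [-0.0233,-0.0027,0,0],
    [-0.0233,-0.0027,0,0],
    [-0.0233,-0.0027,0,0],
    [-0.0233,-0.0027,0,0],
    [-0.0233,-0.0027,0,0],
    [-0.0233,-0.0027,0,0],
    [-0.0233,-0.0027,0,0],
    [-0.0233,-0.0027,0,0],
    [-0.0233,-0.0027,0,0]
  ],
  "gripper": 0.05
}}

```text
t: 2.1
tcp_pos: [517.2, 298.2, 230.8]
orientation: [0.188, 0.982, -0.0, -0.0]
wrist_force: [-0.8, 0.0, 0.7]
opening: 0.583
finger_force: 0.0
```

Request:
{"api": "apply_moves", "payload": {
  "deltas": [
    [0,0,0.02,0],
    [0,0,0.02,0],
    [0,0,0.02,0],
    [0,0,0.02,0],
    [0,0,0.02,0],
    [0,0,0.02,0],
    [0,0,0.02,0],
    [0,0,0.0165,0],
    [0,0,0,0],
    [0,0,0,0]
  ]
}}

```text
t: 3.1
tcp_pos: [516.3, 298.7, 74.7]
orientation: [0.188, 0.982, -0.0, -0.0]
wrist_force: [0.7, -0.2, 0.1]
opening: 0.586
finger_force: 0.0
```

Run:
```python
from h import *
a=snap('scene');b=snap('top');print(state()['tcp_pos'])
f=lambda x:cv2.resize(x,(400,400),interpolation=cv2.INTER_CUBIC)
cv2.imwrite('pics/g1.png',np.hstack([f(a['pixels'][130:260,110:240,::-1]),f(b['pixels'][180:300,110:230,::-1])]))
```

```text
[517.13600377 299.1459295   75.84456247]
```

View pics/g1.png

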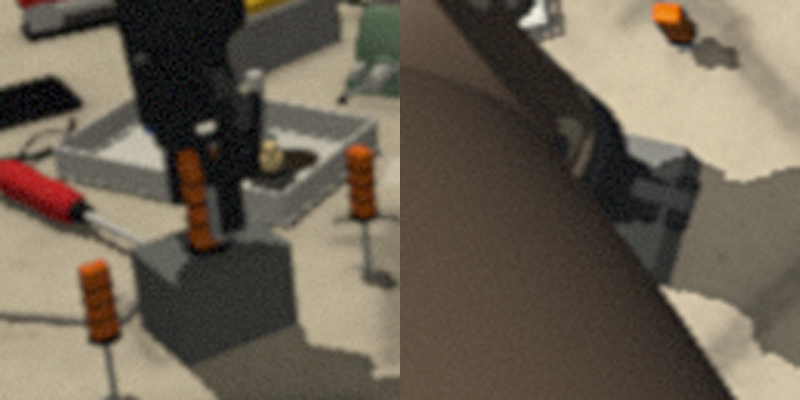

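The handle sits between the open fingers, at about (192,195) in the left crop, so I close on it.

Request:
{"api": "apply_moves", "payload": {
  "deltas": [
    [0,0,0,0],
    [0,0,0,0],
    [0,0,0,0],
    [0,0,0,0],
    [0,0,0,0],
    [0,0,0,0],
    [0,0,0,0],
    [0,0,0,0]
  ],
  "gripper": 0.0
}}

```text
t: 4.0
tcp_pos: [517.0, 299.1, 75.6]
orientation: [0.188, 0.982, 0.0, 0.001]
wrist_force: [-0.5, 1.0, 5.8]
opening: 0.186
finger_force: 58.8
```

Run:
```python
from h import *
for i in range(3):
    s=state();print(s['t'],s['tcp_pos'],s['wrist_force'],s['opening'],s['finger_force'])
```

```text
4.0 [517.01384145 299.06228856  75.63406982] [-0.53805231  1.00712471  5.76930418] 0.18627012200171073 58.766112327575684
4.0 [517.01384145 299.06228856  75.63406982] [-0.53805231  1.00712471  5.76930418] 0.18627012200171073 58.766112327575684
4.0 [517.01384145 299.06228856  75.63406982] [-0.53805231  1.00712471  5.76930418] 0.18627012200171073 58.766112327575684
```

Request:
{"api": "apply_moves", "payload": {
  "deltas": [
    [0,0,-0.003,0],
    [0,0,-0.007,0],
    [0,0,-0.01,0],
    [0,0,-0.01,0],
    [0,0,-0.01,0],
    [0,0,-0.01,0],
    [0,0,-0.01,0],
    [0,0,-0.01,0],
    [0,0,-0.01,0],
    [0,0,-0.01,0],
    [0,0,-0.01,0],
    [0,0,0,0],
    [0,0,0,0]
  ]
}}

```text
t: 5.3
tcp_pos: [516.7, 298.9, 174.9]
orientation: [0.188, 0.982, 0.0, 0.0]
wrist_force: [0.0, -0.1, -0.7]
opening: 0.182
finger_force: 58.4
```

Run:
```python
from h import *
a=snap('scene');s=state();print(s['tcp_pos'],s['wrist_force'],s['opening'])
f=lambda x:cv2.resize(x,(600,600),interpolation=cv2.INTER_CUBIC)
cv2.imwrite('pics/g2.png',f(a['pixels'][110:240,110:240,::-1]))
```

```text
[516.4809463  298.75977799 174.42990225] [ 0.1128701  -0.12943741 -0.94032305] 0.1817249803989759
```

View pics/g2.png

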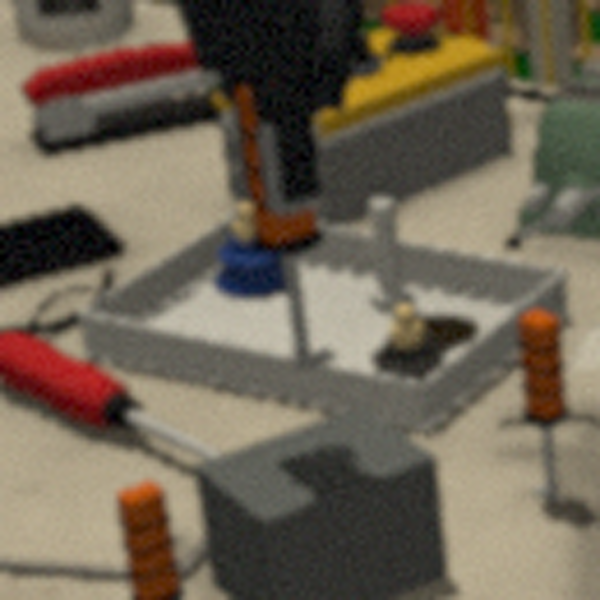

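The picture shows the pick lifted clear, with the toe pointing right (world +x) at crop (320,357), and the empty slot in the stand. Next I carry it over to the hub.

Request:
{"api": "apply_moves", "payload": {
  "deltas": [
    [0,0,0,-5.7],
    [-0.0038,-0.0178,0,0],
    [-0.0038,-0.0178,0,0],
    [-0.0038,-0.0178,0,0],
    [-0.0038,-0.0178,0,0],
    [-0.0038,-0.0178,0,0],
    [-0.0038,-0.0178,0,0],
    [-0.0038,-0.0178,0,0],
    [-0.0038,-0.0178,0,0],
    [-0.0038,-0.0178,0,0],
    [-0.0038,-0.0178,0,0],
    [-0.0038,-0.0178,0,0],
    [-0.0038,-0.0178,0,0],
    [-0.0038,-0.0178,0,0],
    [-0.0038,-0.0178,0,0],
    [-0.0038,-0.0178,0,0],
    [-0.0038,-0.0178,0,0],
    [0,0,0,0],
    [0,0,0,0]
  ]
}}

```text
t: 7.25
tcp_pos: [496.4, 7.6, 175.0]
orientation: [0.14, 0.99, 0.0, 0.0]
wrist_force: [-1.0, 0.4, -1.0]
opening: 0.18
finger_force: 58.7
```

Request:
{"api": "apply_moves", "payload": {
  "deltas": [
    [0,0,0.01,0],
    [0,0,0.01,0],
    [0,0,0.01,0],
    [0,0,0.01,0],
    [0,0,0.01,0],
    [0,0,0.01,0],
    [0,0,0.0077,0],
    [0,0,0,0],
    [0,0,0,0]
  ]
}}

```text
t: 8.15
tcp_pos: [496.6, 8.3, 107.1]
orientation: [0.139, 0.99, -0.0, -0.0]
wrist_force: [-0.4, 0.2, -0.7]
opening: 0.178
finger_force: 58.6
```

Run:
```python
from h import *
a=snap('scene');b=snap('top');s=state();print(s['tcp_pos'],s['wrist_force'],s['opening'])
f=lambda x:cv2.resize(x,(400,400),interpolation=cv2.INTER_CUBIC)
cv2.imwrite('pics/g3.png',np.hstack([f(a['pixels'][215:295,285:365,::-1]),f(b['pixels'][165:245,285:365,::-1])]))
# foot of shank expected pixels
for r in (63,50,24):
  for z in (36.8,):
    p=np.array([[557.0-r*.961,-9.3+r*.276,z]])
    print(r,[cv2.projectPoints(p,c['rvec'],c['tvec'],c['camera_matrix'],None)[0].ravel().round(1) for c in (a,b)])
```

```text
[497.02463715   8.31275702 107.61890832] [ 0.140705    0.07745244 -1.2523125 ] 0.18253161726419864
63 [array([307.1, 269.3]), array([322.7, 236.2])]
50 [array([312.7, 266.1]), array([323.7, 229.9])]
24 [array([323.6, 259.9]), array([325.6, 217.5])]
```

View pics/g3.png

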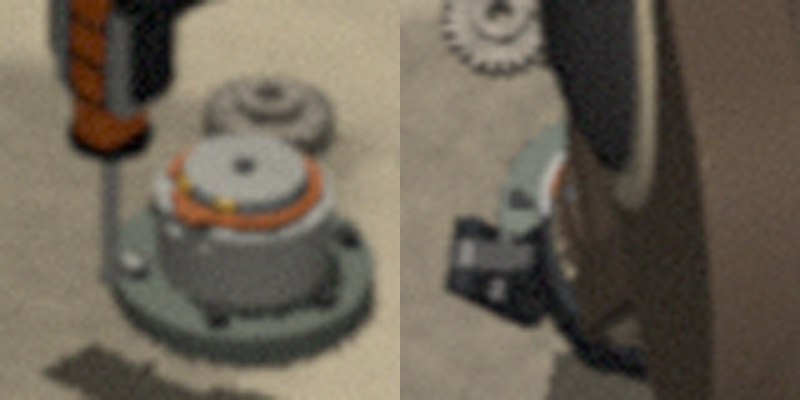

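The shank foot is at about (306,271) and the toe tip at about (313,268), beside the hub and pointing at the notch at about (320,261). I check the toe against the hub with depth from this same camera.

Run:
```python
from h import *
for i in range(4):
    a=snap('scene'); W=cloud(a)
    u=np.array([.961,-.276]);v=np.array([.276,.961]);c=np.array([556.,-9.])  # scene-frame hub
    d=W[...,:2]-c; X=d@u; Y=d@v; Z=W[...,2]
    sh=(X<-54)&(X>-72)&(abs(Y)<15)&(Z>42)&(Z<80)
    toe=(X<-47)&(X>-72)&(abs(Y)<12)&(Z>25)&(Z<42)
    body=(np.hypot(X,Y)<33)&(Z>30)
    print('shank',sh.sum(),np.median(X[sh]),np.median(Y[sh]),'toe',toe.sum(),X[toe].min(),X[toe].max(),np.median(Y[toe]),np.sort(Z[toe])[:4],np.sort(Z[toe])[-3:])
    tp=(np.hypot(X,Y)<19)&(Z>46); print('top z',np.median(Z[tp]), 'ring z', np.median(Z[(abs(np.hypot(X,Y)-24.5)<2)&(Z>36)]))
    if i==0:
        vv,uu=np.where((X<-44)&(X>-75)&(abs(Y)<15)&(Z>20)&(Z<46))
        for k in range(len(vv)): print((uu[k],vv[k]),X[vv[k],uu[k]].round(1),Y[vv[k],uu[k]].round(1),Z[vv[k],uu[k]].round(1))
```

```text
shank 76 -64.20974029849764 -0.9826608000941968 toe 34 -65.96397188879196 -49.77364237176114 -0.6337151982096483 [34.84092591 34.84110532 35.17907582 35.37125876] [41.45342567 41.58502098 41.83640354]
top z 49.17080925662856 ring z 43.194169358687525
(np.int64(306), np.int64(265)) -63.3 1.1 45.5
(np.int64(308), np.int64(265)) -61.3 -1.5 45.9
(np.int64(311), np.int64(265)) -49.8 3.1 37.9
(np.int64(305), np.int64(266)) -64.1 2.6 43.2
(np.int64(306), np.int64(266)) -65.5 -1.2 45.8
(np.int64(308), np.int64(266)) -61.7 -1.9 44.3
(np.int64(309), np.int64(266)) -53.2 4.3 36.9
(np.int64(310), np.int64(266)) -50.9 4.3 35.8
(np.int64(311), np.int64(266)) -51.2 1.7 37.3
(np.int64(312), np.int64(266)) -51.1 -0.6 38.4
(np.int64(305), np.int64(267)) -64.1 2.6 41.2
(np.int64(306), np.int64(267)) -63.3 1.0 41.6
(np.int64(307), np.int64(267)) -65.4 -3.3 44.8
(np.int64(308), np.int64(267)) -62.3 -2.6 42.9
(np.int64(309), np.int64(267)) -55.8 1.7 37.6
(np.int64(310), np.int64(267)) -54.5 0.7 37.4
(np.int64(311), np.int64(267)) -53.6 -0.7 37.7
(np.int64(312), np.int64(267)) -51.7 -1.2 37.0
(np.int64(313
[... 1110 characters left out ...]
toe 31 -66.51725936513316 -49.490177817239946 -0.6073345963891239 [34.40159445 35.16493718 35.38271677 35.68676192] [39.30958419 39.8284808  40.65011091]
top z 49.1639623753341 ring z 43.18789574744402
shank 78 -64.2148514305685 -1.0893482460681776 toe 32 -66.64430685794339 -49.58234991405795 -0.4645845716142703 [34.54090766 34.8057883  35.04049062 35.36816819] [40.91698294 41.76230486 41.85455472]
top z 49.307631044861914 ring z 43.08764790234848
shank 78 -64.2623920907402 -0.8268067079765062 toe 34 -66.61177910170893 -48.87120875986137 -0.597650519867848 [33.48650916 34.28438906 35.19626269 35.3664485 ] [41.0467946  41.24716459 41.94871082]
top z 49.09687288906328 ring z 43.308969589488854
```

Lateral offset is about 0.5 mm and the toe is at about 35–38 mm height, so I go in.

Request:
{"api": "apply_moves", "payload": {
  "deltas": [
    [-0.004,0,0,0],
    [-0.004,0,0,0],
    [-0.004,0,0,0],
    [-0.003,0,0,0],
    [-0.002,0,0,0],
    [-0.001,0,0,0],
    [-0.001,0,0,0],
    [0,0,0,0]
  ]
}}

```text
t: 9.25
tcp_pos: [514.9, 3.1, 107.0]
orientation: [0.139, 0.99, -0.0, -0.0]
wrist_force: [0.2, -0.7, -1.6]
opening: 0.18
finger_force: 58.6
```

Request:
{"api": "apply_moves", "payload": {
  "deltas": [
    [-0.001,0,0,0],
    [-0.001,0,0,0],
    [-0.0005,0,0,0],
    [0,0,0,0]
  ]
}}

```text
t: 9.65
tcp_pos: [517.4, 2.4, 107.1]
orientation: [0.139, 0.99, 0.0, 0.0]
wrist_force: [-0.0, -0.9, -1.8]
opening: 0.18
finger_force: 58.6
```

Request:
{"api": "apply_moves", "payload": {
  "deltas": [
    [-0.0005,0,0,0],
    [-0.0005,0,0,0],
    [0,0,0,0]
  ]
}}

```text
t: 9.95
tcp_pos: [518.3, 2.1, 107.1]
orientation: [0.139, 0.99, -0.0, 0.0]
wrist_force: [-0.2, 0.3, -1.2]
opening: 0.181
finger_force: 58.6
```

Request:
{"api": "apply_moves", "payload": {
  "deltas": [
    [-0.0005,0,0,0],
    [-0.0005,0,0,0],
    [0,0,0,0]
  ]
}}

```text
t: 10.25
tcp_pos: [519.3, 1.8, 107.1]
orientation: [0.139, 0.99, -0.0, 0.0]
wrist_force: [0.6, -0.0, 0.3]
opening: 0.183
finger_force: 58.6
```

Request:
{"api": "apply_moves", "payload": {
  "deltas": [
    [-0.0005,0,0,0],
    [0,0,0,0],
    [0,0,0,0]
  ]
}}

```text
t: 10.55
tcp_pos: [519.7, 1.7, 107.1]
orientation: [0.139, 0.99, -0.0, -0.0]
wrist_force: [0.2, -0.4, -0.9]
opening: 0.18
finger_force: 58.6
```

Request:
{"api": "apply_moves", "payload": {
  "deltas": [
    [-0.0005,0,0,0],
    [0,0,0,0],
    [0,0,0,0]
  ]
}}

```text
t: 10.85
tcp_pos: [520.2, 1.6, 107.1]
orientation: [0.139, 0.99, 0.0, 0.0]
wrist_force: [-0.5, 0.1, -0.7]
opening: 0.179
finger_force: 58.6
```

Request:
{"api": "apply_moves", "payload": {
  "deltas": [
    [-0.0005,0,0,0],
    [0,0,0,0],
    [0,0,0,0]
  ]
}}

```text
t: 11.15
tcp_pos: [520.7, 1.4, 107.1]
orientation: [0.139, 0.99, -0.0, 0.0]
wrist_force: [0.5, -0.6, -2.1]
opening: 0.182
finger_force: 58.6
```

Request:
{"api": "apply_moves", "payload": {
  "deltas": [
    [-0.0005,0,0,0],
    [0,0,0,0],
    [0,0,0,0]
  ]
}}

```text
t: 11.45
tcp_pos: [521.1, 1.3, 107.1]
orientation: [0.139, 0.99, -0.0, -0.0]
wrist_force: [-0.1, 0.7, -0.2]
opening: 0.181
finger_force: 58.6
```

Request:
{"api": "apply_moves", "payload": {
  "deltas": [
    [-0.0005,0,0,0],
    [0,0,0,0],
    [0,0,0,0]
  ]
}}

```text
t: 11.75
tcp_pos: [521.6, 1.2, 107.1]
orientation: [0.139, 0.99, 0.0, 0.0]
wrist_force: [0.1, 0.1, -0.7]
opening: 0.179
finger_force: 58.6
```

Request:
{"api": "apply_moves", "payload": {
  "deltas": [
    [-0.0005,0,0,0],
    [0,0,0,0],
    [0,0,0,0]
  ]
}}

```text
t: 12.05
tcp_pos: [522.1, 1.0, 107.1]
orientation: [0.139, 0.99, -0.0, -0.0]
wrist_force: [0.4, 0.1, -0.3]
opening: 0.177
finger_force: 58.6
```

Request:
{"api": "apply_moves", "payload": {
  "deltas": [
    [-0.0005,0,0,0],
    [0,0,0,0],
    [0,0,0,0]
  ]
}}

```text
t: 12.35
tcp_pos: [522.6, 0.9, 107.1]
orientation: [0.139, 0.99, 0.0, 0.0]
wrist_force: [0.0, 0.4, -1.3]
opening: 0.179
finger_force: 58.6
```

Request:
{"api": "apply_moves", "payload": {
  "deltas": [
    [-0.0005,0,0,0],
    [0,0,0,0],
    [0,0,0,0]
  ]
}}

```text
t: 12.65
tcp_pos: [523.1, 0.8, 107.1]
orientation: [0.139, 0.99, 0.0, -0.0]
wrist_force: [0.1, -0.2, -0.4]
opening: 0.181
finger_force: 58.6
```

Run:
```python
from h import *
a=snap('scene');s=state();print(s['t'],s['tcp_pos'],s['wrist_force'],s['moment'])
cv2.imwrite('pics/g4.png',cv2.resize(a['pixels'][215:295,285:365,::-1],(560,560),interpolation=cv2.INTER_CUBIC))
```

```text
12.7 [523.05013814   0.73489715 107.07456419] [ 1.17618593  1.18512068 -0.34462366] [-0.00759876 -0.04537107  0.01741229]
```

View pics/g4.png

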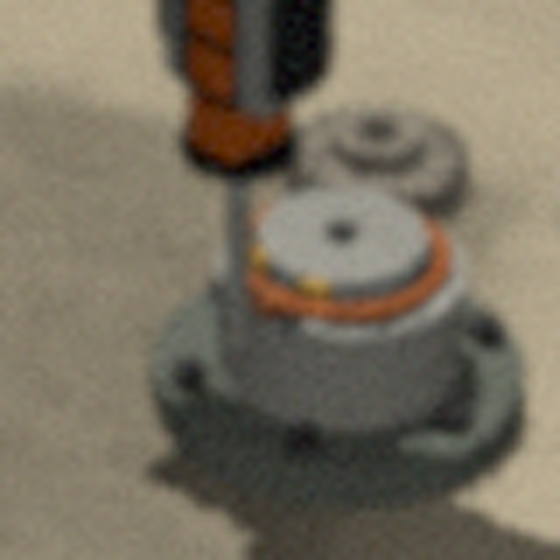

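The shank is now at about (319,258), close to the hub body, and the toe is inside the notch under the lug. There is no contact yet.

Request:
{"api": "apply_moves", "payload": {
  "deltas": [
    [-0.0005,0,0,0],
    [0,0,0,0]
  ]
}}

```text
t: 12.9
tcp_pos: [523.6, 0.6, 107.1]
orientation: [0.139, 0.99, 0.0, 0.0]
wrist_force: [0.1, -0.5, -1.9]
opening: 0.179
finger_force: 58.6
```

Request:
{"api": "apply_moves", "payload": {
  "deltas": [
    [-0.0005,0,0,0],
    [0,0,0,0]
  ]
}}

```text
t: 13.1
tcp_pos: [524.1, 0.5, 107.1]
orientation: [0.139, 0.99, 0.0, 0.0]
wrist_force: [0.2, 0.7, -1.9]
opening: 0.179
finger_force: 58.6
```

Request:
{"api": "apply_moves", "payload": {
  "deltas": [
    [-0.0003,0,0,0],
    [0,0,0,0]
  ]
}}

```text
t: 13.3
tcp_pos: [524.3, 0.4, 107.1]
orientation: [0.139, 0.99, 0.0, -0.0]
wrist_force: [-0.2, -0.5, -0.8]
opening: 0.182
finger_force: 58.6
```

Request:
{"api": "apply_moves", "payload": {
  "deltas": [
    [-0.0004,0,0,0],
    [0,0,0,0]
  ]
}}

```text
t: 13.5
tcp_pos: [524.7, 0.3, 107.1]
orientation: [0.139, 0.99, 0.0, 0.0]
wrist_force: [0.4, -1.3, -1.0]
opening: 0.178
finger_force: 58.6
```

Request:
{"api": "apply_moves", "payload": {
  "deltas": [
    [-0.0004,0,0,0],
    [0,0,0,0]
  ]
}}

```text
t: 13.7
tcp_pos: [525.1, 0.2, 107.1]
orientation: [0.139, 0.99, -0.0, -0.0]
wrist_force: [-1.2, -0.2, -1.7]
opening: 0.177
finger_force: 58.6
```

Request:
{"api": "apply_moves", "payload": {
  "deltas": [
    [-0.0004,0,0,0],
    [0,0,0,0]
  ]
}}

```text
t: 13.9
tcp_pos: [525.5, 0.1, 107.1]
orientation: [0.139, 0.99, -0.0, 0.0]
wrist_force: [-0.2, 1.0, -1.5]
opening: 0.178
finger_force: 58.6
```

Request:
{"api": "apply_moves", "payload": {
  "deltas": [
    [-0.0004,0,0,0],
    [0,0,0,0]
  ]
}}

```text
t: 14.1
tcp_pos: [525.7, -0.0, 107.0]
orientation: [0.139, 0.99, 0.0, -0.0]
wrist_force: [0.2, -0.6, -1.0]
opening: 0.177
finger_force: 58.7
```

Request:
{"api": "apply_moves", "payload": {
  "deltas": [
    [-0.0004,0,0,0],
    [0,0,0,0]
  ]
}}

```text
t: 14.3
tcp_pos: [526.0, -0.1, 107.0]
orientation: [0.139, 0.99, 0.0, -0.0]
wrist_force: [-0.9, -0.6, 0.4]
opening: 0.179
finger_force: 58.7
```

Request:
{"api": "apply_moves", "payload": {
  "deltas": [
    [-0.0004,0,0,0],
    [0,0,0,0]
  ]
}}

```text
t: 14.5
tcp_pos: [526.2, -0.1, 107.0]
orientation: [0.139, 0.99, 0.0, -0.0]
wrist_force: [-2.8, 0.7, 0.6]
opening: 0.179
finger_force: 58.8
```

Request:
{"api": "apply_moves", "payload": {
  "deltas": [
    [-0.0004,0,0,0],
    [0,0,0,0]
  ]
}}

```text
t: 14.7
tcp_pos: [526.4, -0.2, 107.0]
orientation: [0.139, 0.99, 0.0, -0.001]
wrist_force: [-5.1, 1.2, 2.2]
opening: 0.179
finger_force: 58.9
```

Request:
{"api": "apply_moves", "payload": {
  "deltas": [
    [-0.0004,0,0,0],
    [0,0,0,0]
  ]
}}

```text
t: 14.9
tcp_pos: [526.5, -0.3, 106.9]
orientation: [0.139, 0.99, 0.0, -0.001]
wrist_force: [-5.0, 1.5, 1.9]
opening: 0.183
finger_force: 59.0
```

Request:
{"api": "apply_moves", "payload": {
  "deltas": [
    [0,0,0,0],
    [0,0,0,0],
    [0,0,0,0]
  ]
}}

```text
t: 15.2
tcp_pos: [526.6, -0.3, 106.9]
orientation: [0.139, 0.99, 0.0, -0.001]
wrist_force: [-5.7, 1.3, 2.3]
opening: 0.179
finger_force: 59.0
```

Request:
{"api": "apply_moves", "payload": {
  "deltas": [
    [0,0,0,0],
    [0,0,0,0],
    [0,0,0,0]
  ]
}}

```text
t: 15.5
tcp_pos: [526.5, -0.3, 106.9]
orientation: [0.139, 0.99, 0.0, -0.001]
wrist_force: [-5.9, 1.6, 2.4]
opening: 0.179
finger_force: 59.0
```

Request:
{"api": "apply_moves", "payload": {
  "deltas": [
    [0.0003,0,0,0],
    [0,0,0,0],
    [0,0,0,0],
    [0,0,0,0],
    [0,0,0,0]
  ]
}}

```text
t: 16.0
tcp_pos: [526.5, -0.2, 107.0]
orientation: [0.139, 0.99, 0.0, -0.001]
wrist_force: [-4.3, 2.0, 2.2]
opening: 0.18
finger_force: 59.0
```

Run:
```python
from h import *
for i in range(4):
    snapshot('scene');s=state();print(s['t'],s['tcp_pos'],s['wrist_force'],s['moment'])
```

```text
16.05 [ 5.26444388e+02 -2.19887234e-01  1.06929520e+02] [-4.89187531  1.45488871  1.35500112] [0.38997471 1.4086456  0.02192545]
16.1 [ 5.26445409e+02 -2.22699686e-01  1.06908948e+02] [-4.67323723  2.583053    2.45431218] [0.46994542 1.36030636 0.03575572]
16.15 [ 5.26482745e+02 -2.38013062e-01  1.06944096e+02] [-4.86549825  1.52764914  1.30548083] [ 0.44425398  1.38557555 -0.02135034]
16.2 [ 5.26440983e+02 -2.31929199e-01  1.06942694e+02] [-4.08318645  2.34882051  1.87570098] [ 0.42317512  1.35867997 -0.0307486 ]
```

Request:
{"api": "apply_moves", "payload": {
  "deltas": [
    [0.0006,0,0,0],
    [0.0006,0,0,0],
    [0.0008,0,0,0],
    [0,0,0,0]
  ]
}}

```text
t: 16.6
tcp_pos: [525.7, -0.0, 107.1]
orientation: [0.139, 0.99, -0.0, 0.001]
wrist_force: [-0.4, 0.7, -1.8]
opening: 0.179
finger_force: 58.6
```

Request:
{"api": "apply_moves", "payload": {
  "deltas": [
    [0,0,-0.0005,0],
    [0,0,-0.0005,0],
    [0,0,-0.0005,0],
    [0,0,-0.0005,0],
    [0,0,0,0]
  ]
}}

```text
t: 17.1
tcp_pos: [525.4, 0.1, 109.3]
orientation: [0.139, 0.99, -0.0, 0.0]
wrist_force: [0.2, 0.0, -1.5]
opening: 0.182
finger_force: 58.6
```

Request:
{"api": "apply_moves", "payload": {
  "deltas": [
    [0,0,-0.0005,0],
    [0,0,-0.0005,0],
    [0,0,0,0]
  ]
}}

```text
t: 17.4
tcp_pos: [525.1, 0.2, 110.1]
orientation: [0.139, 0.99, -0.0, -0.0]
wrist_force: [0.7, -0.2, -1.6]
opening: 0.182
finger_force: 58.6
```

Request:
{"api": "apply_moves", "payload": {
  "deltas": [
    [0,0,-0.0005,0],
    [0,0,-0.0005,0],
    [0,0,0,0]
  ]
}}

```text
t: 17.7
tcp_pos: [524.7, 0.2, 110.8]
orientation: [0.139, 0.99, -0.0, -0.001]
wrist_force: [-0.9, 0.8, -3.0]
opening: 0.179
finger_force: 58.5
```

Request:
{"api": "apply_moves", "payload": {
  "deltas": [
    [0,0,-0.0005,0],
    [0,0,-0.0005,0],
    [0,0,0,0]
  ]
}}

```text
t: 18.0
tcp_pos: [524.6, 0.2, 111.5]
orientation: [0.139, 0.99, -0.0, -0.001]
wrist_force: [-0.4, 0.7, -6.9]
opening: 0.176
finger_force: 58.5
```

Request:
{"api": "apply_moves", "payload": {
  "deltas": [
    [0,0,-0.0005,0],
    [0,0,-0.0005,0],
    [0,0,0,0]
  ]
}}

```text
t: 18.3
tcp_pos: [524.6, 0.1, 112.3]
orientation: [0.139, 0.99, -0.0, -0.001]
wrist_force: [-0.6, 0.4, -11.6]
opening: 0.177
finger_force: 58.5
```

Request:
{"api": "apply_moves", "payload": {
  "deltas": [
    [0,0,-0.0005,0],
    [0,0,-0.0005,0],
    [0,0,0,0]
  ]
}}

```text
t: 18.6
tcp_pos: [525.2, 0.2, 114.7]
orientation: [0.139, 0.99, 0.0, 0.0]
wrist_force: [-1.1, 0.6, -4.6]
opening: 0.182
finger_force: 59.6
```

Request:
{"api": "apply_moves", "payload": {
  "deltas": [
    [0,0,-0.0005,0],
    [0,0,-0.0005,0],
    [0,0,0,0]
  ]
}}

```text
t: 18.9
tcp_pos: [526.0, 0.2, 116.3]
orientation: [0.139, 0.99, 0.0, 0.001]
wrist_force: [-2.9, 1.5, 0.8]
opening: 0.177
finger_force: 60.1
```

Request:
{"api": "apply_moves", "payload": {
  "deltas": [
    [0,0,-0.0005,0],
    [0,0,-0.0005,0],
    [0,0,0,0]
  ]
}}

```text
t: 19.2
tcp_pos: [525.8, 0.1, 116.6]
orientation: [0.139, 0.99, 0.0, 0.001]
wrist_force: [-0.2, 0.2, -1.0]
opening: 0.183
finger_force: 60.1
```

Run:
```python
from h import *
a=snap('scene');s=state();print(s['t'],s['tcp_pos'],s['wrist_force'])
W=cloud(a);hsv=cv2.cvtColor(a['pixels'],cv2.COLOR_RGB2HSV).astype(int)
d=W[...,:2]-[556,-9];r=np.hypot(d[...,0],d[...,1]);an=np.degrees(np.arctan2(d[...,1],d[...,0]))%360
m=(hsv[...,0]<16)&(hsv[...,1]>90)&(r<38)&(W[...,2]>38)&(W[...,2]<60)
for k in range(90,360,20):
    q=m&(abs(an-k)<10); 
    if q.sum(): print(k,q.sum(),np.median(W[q][:,2]).round(1))
cv2.imwrite('pics/g5.png',cv2.resize(a['pixels'][215:295,285:365,::-1],(560,560),interpolation=cv2.INTER_CUBIC))
```

```text
19.25 [5.25717103e+02 6.59976766e-02 1.16444566e+02] [-0.39895676 -0.03098874 -0.99260199]
90 1 49.2
150 2 53.8
170 18 53.2
190 16 51.2
210 16 49.8
230 16 49.1
250 12 48.9
270 10 47.5
290 4 46.8
310 5 44.7
330 5 44.0
```

View pics/g5.png

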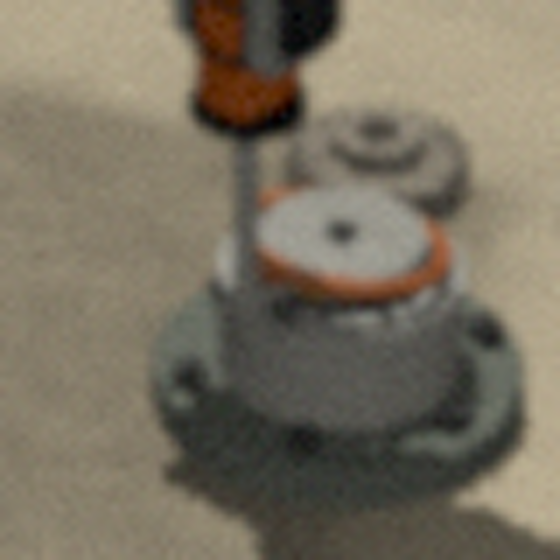

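The ring, at about (335,257), is tilted up over the catches. Its top is about 53.5 mm at the lug and 44 mm at the far side, and no force remains on the pick. Next I back the toe out.

Request:
{"api": "apply_moves", "payload": {
  "deltas": [
    [0,0,0.0005,0],
    [0,0,0.0005,0],
    [0,0,0.0005,0],
    [0.001,0,0,0],
    [0.001,0,0,0],
    [0.001,0,0,0],
    [0.002,0,0,0],
    [0.002,0,0,0],
    [0.003,0,0,0],
    [0.005,0,0,0],
    [0.005,0,0,0],
    [0.005,0,0,0],
    [0.005,0,0,0],
    [0,0,0,0]
  ]
}}

```text
t: 20.65
tcp_pos: [495.6, 8.6, 114.7]
orientation: [0.139, 0.99, -0.0, -0.0]
wrist_force: [0.2, 0.3, -0.8]
opening: 0.179
finger_force: 60.1
```

Run:
```python
from h import *
a=snap('scene');s=state();print(s['t'],s['tcp_pos'],s['wrist_force'])
W=cloud(a);hsv=cv2.cvtColor(a['pixels'],cv2.COLOR_RGB2HSV).astype(int)
d=W[...,:2]-[556,-9];r=np.hypot(d[...,0],d[...,1]);an=np.degrees(np.arctan2(d[...,1],d[...,0]))%360
m=(hsv[...,0]<16)&(hsv[...,1]>90)&(r<38)&(W[...,2]>38)&(W[...,2]<60)
for k in range(90,360,20):
    q=m&(abs(an-k)<10); 
    if q.sum(): print(k,q.sum(),np.median(W[q][:,2]).round(1),np.median(r[q]).round(1))
```

```text
20.7 [496.04823729   8.50635799 114.71666468] [-0.4907958   0.19474247 -1.44898938]
90 5 50.1 24.2
110 6 49.7 24.5
130 1 52.5 23.5
150 10 52.8 24.5
170 23 52.4 25.4
190 17 50.6 23.7
210 17 50.6 24.0
230 15 49.4 24.2
250 11 48.6 24.9
270 8 47.3 24.9
290 6 47.1 24.5
310 5 45.4 24.6
330 3 40.4 30.2
```

Request:
{"api": "apply_moves", "payload": {
  "deltas": [
    [0,0,-0.01,0],
    [0,0,-0.01,0],
    [0,0,-0.01,0],
    [0,0,-0.01,0],
    [0,0,-0.01,0],
    [0,0,-0.01,0],
    [0,0,0,0]
  ]
}}

```text
t: 21.4
tcp_pos: [497.2, 8.4, 176.4]
orientation: [0.139, 0.99, 0.0, 0.001]
wrist_force: [0.3, -0.6, -1.9]
opening: 0.177
finger_force: 60.1
```

Request:
{"api": "apply_moves", "payload": {
  "deltas": [
    [0.0038,0.0178,0,0],
    [0.0038,0.0178,0,0],
    [0.0038,0.0178,0,0],
    [0.0038,0.0178,0,0],
    [0.0038,0.0178,0,0],
    [0.0038,0.0178,0,0],
    [0.0038,0.0178,0,0],
    [0.0038,0.0178,0,0],
    [0.0038,0.0178,0,0],
    [0.0038,0.0178,0,0],
    [0.0038,0.0178,0,0],
    [0.0038,0.0178,0,0],
    [0.0038,0.0178,0,0],
    [0.0038,0.0178,0,0],
    [0.0038,0.0178,0,0],
    [0.0038,0.0178,0,0],
    [0,0,0,4.5],
    [0,0,0,0],
    [0,0,0,0]
  ]
}}

```text
t: 23.3
tcp_pos: [516.3, 299.3, 174.5]
orientation: [0.177, 0.984, -0.0, -0.0]
wrist_force: [0.2, 0.3, -0.8]
opening: 0.183
finger_force: 60.1
```

Run:
```python
from h import *
a=snap('scene');s=state();print(s['tcp_pos'],s['orientation'],s['wrist_force'])
W=cloud(a);p=W.reshape(-1,3); tc=np.array([516.7,298.9])
ok=(np.hypot(*(p[:,:2]-tc).T)<16)
for lo in range(96,160,8):
    q=p[ok&(p[:,2]>lo)&(p[:,2]<lo+8)&(np.hypot(*(p[:,:2]-tc).T)<9)]
    print(lo,len(q),np.median(q,0).round(1) if len(q) else '')
# slot: dark region on stand top
g=cv2.cvtColor(a['pixels'],cv2.COLOR_RGB2GRAY)
m=(abs(W[...,2]-58)<4)&(abs(W[...,0]-516)<45)&(abs(W[...,1]-299)<45)
P=W[m];print(cv2.minAreaRect(P[:,:2].astype(np.float32)))
f=lambda x:cv2.resize(x,(600,600),interpolation=cv2.INTER_CUBIC)
cv2.imwrite('pics/g6.png',f(a['pixels'][140:240,130:230,::-1]))
```

```text
[516.30753942 299.08840894 174.55908379] [ 1.77092598e-01  9.84194190e-01 -7.07146470e-05 -5.06099975e-05] [-0.05224181 -0.31887009 -1.46622879]
96 9 [518.2 297.1 102.8]
104 19 [515.5 298.3 105.8]
112 11 [513.5 299.  115.2]
120 15 [514.5 298.6 123.2]
128 13 [512.8 298.  131.6]
136 14 [513.9 298.9 139.7]
144 13 [513.4 297.9 148.1]
152 1 [513.7 297.8 152. ]
((515.8472900390625, 300.41778564453125), (65.24988555908203, 81.7848892211914), 70.76875305175781)
```

View pics/g6.png

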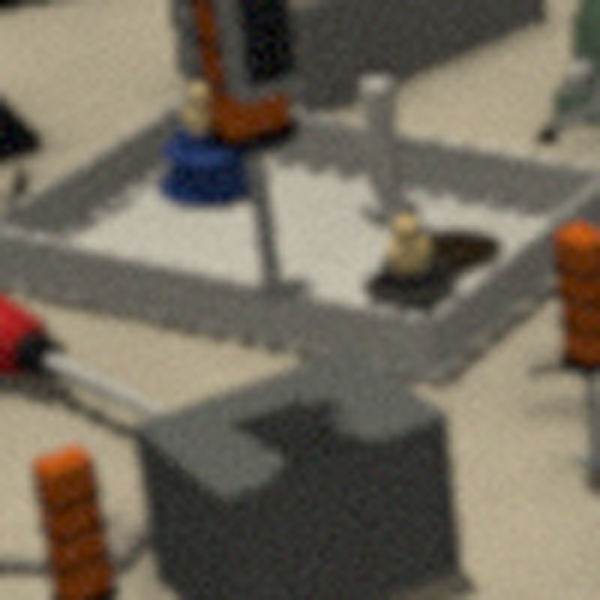

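The picture shows the pick hanging upright above the stand: shank foot at about (175,188), toe to the right, slot at (180,210). I lower it in steps, watching force.

Request:
{"api": "apply_moves", "payload": {
  "deltas": [
    [0,0,0.01,0],
    [0,0,0.01,0],
    [0,0,0.01,0],
    [0,0,0.008,0],
    [0,0,0.004,0],
    [0,0,0.003,0],
    [0,0,0.002,0],
    [0,0,0.002,0],
    [0,0,0.002,0],
    [0,0,0,0]
  ]
}}

```text
t: 24.35
tcp_pos: [516.3, 299.0, 123.5]
orientation: [0.178, 0.984, -0.0, -0.0]
wrist_force: [-0.6, -1.0, -1.1]
opening: 0.175
finger_force: 60.1
```

Request:
{"api": "apply_moves", "payload": {
  "deltas": [
    [0,0,0.003,0],
    [0,0,0.003,0],
    [0,0,0.004,0],
    [0,0,0,0]
  ]
}}

```text
t: 24.75
tcp_pos: [515.9, 298.7, 112.8]
orientation: [0.178, 0.984, -0.0, -0.0]
wrist_force: [0.3, 0.4, -1.3]
opening: 0.18
finger_force: 60.1
```

Request:
{"api": "apply_moves", "payload": {
  "deltas": [
    [0,0,0.006,0],
    [0,0,0.006,0],
    [0,0,0.006,0],
    [0,0,0.006,0],
    [0,0,0.005,0],
    [0,0,0.003,0],
    [0,0,0.002,0],
    [0,0,0.001,0],
    [0,0,0,0]
  ]
}}

```text
t: 25.65
tcp_pos: [516.3, 299.0, 78.6]
orientation: [0.178, 0.984, 0.0, 0.0]
wrist_force: [-1.0, 0.3, -0.9]
opening: 0.181
finger_force: 60.1
```

Request:
{"api": "apply_moves", "payload": {
  "deltas": [
    [0,0,0.0005,0],
    [0,0,0.0005,0],
    [0,0,0,0]
  ]
}}

```text
t: 25.95
tcp_pos: [516.4, 298.9, 77.7]
orientation: [0.178, 0.984, 0.0, 0.0]
wrist_force: [-0.3, 0.2, -0.9]
opening: 0.183
finger_force: 60.1
```

Request:
{"api": "apply_moves", "payload": {
  "deltas": [
    [0,0,0.0005,0],
    [0,0,0.0005,0],
    [0,0,0,0]
  ]
}}

```text
t: 26.25
tcp_pos: [516.3, 298.9, 76.5]
orientation: [0.178, 0.984, -0.0, -0.0]
wrist_force: [-0.6, 0.4, -0.8]
opening: 0.182
finger_force: 60.1
```

Request:
{"api": "apply_moves", "payload": {
  "deltas": [
    [0,0,0.0005,0],
    [0,0,0.0005,0],
    [0,0,0,0]
  ]
}}

```text
t: 26.55
tcp_pos: [516.3, 299.0, 75.7]
orientation: [0.178, 0.984, 0.0, 0.0]
wrist_force: [0.3, 0.5, -0.3]
opening: 0.179
finger_force: 60.4
```

Request:
{"api": "apply_moves", "payload": {
  "deltas": [
    [0,0,0.0005,0],
    [0,0,0,0]
  ]
}}

```text
t: 26.75
tcp_pos: [516.4, 299.0, 75.6]
orientation: [0.178, 0.984, 0.0, 0.0]
wrist_force: [-1.5, -0.5, 4.1]
opening: 0.18
finger_force: 61.0
```

Seated, with 5 N on the collar. I release to a moderate opening and then rise.

Request:
{"api": "apply_moves", "payload": {
  "deltas": [
    [0,0,0,0],
    [0,0,0,0],
    [0,0,0,0],
    [0,0,0,0],
    [0,0,0,0],
    [0,0,0,0]
  ],
  "gripper": 0.06
}}

```text
t: 27.35
tcp_pos: [516.3, 298.9, 75.0]
orientation: [0.178, 0.984, -0.0, -0.0]
wrist_force: [0.0, 0.2, 0.3]
opening: 0.698
finger_force: 0.0
```

Request:
{"api": "apply_moves", "payload": {
  "deltas": [
    [0,0,-0.005,0],
    [0,0,-0.01,0],
    [0,0,-0.015,0],
    [0,0,-0.02,0],
    [0,0,-0.02,0],
    [0,0,-0.02,0],
    [0,0,-0.02,0],
    [0,0,-0.02,0],
    [0,0,-0.02,0],
    [0,0.03,0,0],
    [0,0.03,0,0],
    [0,0.03,0,0],
    [0,0.03,0,0],
    [0,0.03,0,0],
    [0,0,0,0],
    [0,0,0,0]
  ]
}}

```text
t: 28.95
tcp_pos: [568.7, 439.8, 225.0]
orientation: [0.177, 0.984, -0.0, -0.0]
wrist_force: [-0.5, 0.2, -0.3]
opening: 0.702
finger_force: 0.0
```

Run:
```python
from h import *
print(state()['tcp_pos'],state()['wrist_force'])
a=snap('scene');b=snap('top')
W=cloud(b)
P=W[(abs(W[...,0]-517)<30)&(abs(W[...,1]-298)<30)&(W[...,2]>115)&(W[...,2]<130)]
print(len(P),P.mean(0),cv2.minAreaRect(P[:,:2].astype(np.float32)))
f=lambda x:cv2.resize(x,(400,400),interpolation=cv2.INTER_CUBIC)
cv2.imwrite('pics/end.png',np.vstack([np.hstack([f(a['pixels'][215:295,285:365,::-1]),f(a['pixels'][165:255,130:220,::-1])])]))
hsv=cv2.cvtColor(b['pixels'],cv2.COLOR_RGB2HSV).astype(int)
d=W[...,:2]-[558.3,-9.9];r=np.hypot(d[...,0],d[...,1]);an=np.degrees(np.arctan2(d[...,1],d[...,0]))%360
m=(hsv[...,0]<16)&(hsv[...,1]>90)&(r<38)&(W[...,2]>38)&(W[...,2]<60)
for k in range(10,360,20):
    q=m&(abs(an-k)<10)
    if q.sum(): print(k,np.median(W[q][:,2]).round(1),np.median(r[q]).round(1))
```

```text
[568.71467047 439.75368908 224.99374916] [-0.52004628  0.16663266 -0.32413583]
111 [515.30887852 296.68519603 121.98878864] ((515.9047241210938, 297.24969482421875), (15.754358291625977, 22.047595977783203), 69.08280181884766)
10 44.7 24.3
30 45.7 25.2
50 48.2 24.6
70 49.1 24.7
90 50.5 25.0
110 51.8 24.7
130 52.3 23.7
150 53.3 24.8
170 54.3 25.6
190 52.1 23.8
210 51.1 23.8
230 51.1 23.7
250 48.8 24.1
270 46.0 23.3
290 46.6 23.8
310 44.4 24.8
330 44.5 24.7
350 44.9 24.5
```

View pics/end.png

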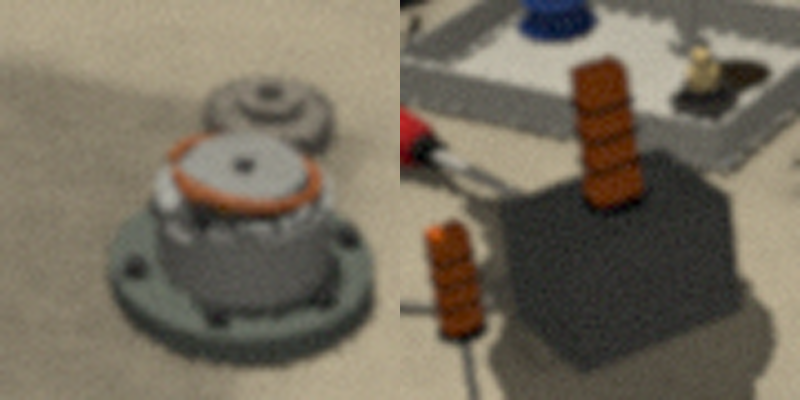

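The final picture shows the ring tilted on the catches at about (333,250) and the pick upright in its stand at about (178,195), with the arm clear.

```bash
python3 -c "
from h import *
print(sign_off())"
```

```text
the job is handed in; nothing more can be done
None
```

The job is handed in, with no verdict returned: the toe bore on the key at about 5–7 N, the lug was lifted with about 12 N, the ring now rests tilted on both catches round the shaft, and the pick stands upright in its stand with the arm clear.

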